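Find the parts case that rattles and hold it out

ROBOT

A 6-joint arm with a two-finger parallel gripper is mounted at the origin on the work surface. World frame = base frame: x ahead of the robot, y to its left, z up, the work surface at z = 0. Lengths are in m, angles in rad, forces in N, time in s.
With the tool pointing down it reaches from about 0.35 to 0.775 m from the base axis. Payload 5.5 kg.
Tool frame: the origin (TCP) lies at the very end of the fingers, on their centre line; the grasp point (between the pads) lies 19 mm behind it; x points along the fingers, y is the direction in which the jaws open and shut, and the axes are right-handed (so a half turn about x gives the same grasp; the last joint's range is limited). The gripper opens to 85 mm and grips with 20 to 120 N. Pads are 22 mm wide; open, the fingers measure 114 mm over their backs; the gripper's body (76 mm by 85 mm) begins 54 mm behind the grasp point. The pads swing forward as they close: fully open they stand 13 mm farther back than shut.
Start: joints at [1.023, 0.313, 0.046, 1.304, 0, 1.431], TCP at [0.228, 0.528, 0.21] pointing down, gripper open.
Joint ranges: [-2.76, 2.76], [-0.86, 1.69], [-1.03, 1.26], [-2.2, 2.34], [-1.47, 1.5], [-3.14, 3.14]. Speed limits (rad/s): [2.57, 2.57, 3.14, 3.14, 3.14, 3.14].

INTERFACE

Orientations are given as a unit quaternion [w, x, y, z].
In Python, from workcell import env gives the robot as it stands.
- The arm moves only by the tool drive_tool, never from a script. Its argument "plan" is a list that holds one entry, the list of rows, each a list of 7 numbers: the shift along the tool's x, y, z in cm, then the turn, a rotation vector about the tool's x, y, z in degrees, then the opening, from 0 (shut) to 1 (fully open). In form: [[[tx, ty, tz, wx, wy, wz, fingers], ...]]. A call has exactly 5 rows; each row shifts and turns the commanded pose from where the row before left it, along the tool's axes as they then stand; what a row does not reach is not made up. A row lasts 1/12 s, in which the tool goes at most 41.7 mm and 7.16 degrees, less where a joint would pass 70% of its speed; a pose out of reach is approached as far as the arm can. A call with a gripper value outside its range is refused whole. The fingers move at their own pace and stop on an object; "squeeze" is the grip in N (left out, the last holds). Time passes only in rows, so rows that do not move let the fingers close, or fill a call up. It gives the time, the measured TCP pose, the force and the opening at its end, in the units of the state.
- env.get_state(): the state, without advancing time (a new reading comes with each control period).
- env.read_camera(name): name is "scene" or "top" or "wrist"; returns the picture (400x640x3 uint8, red, green, blue); there is no depth.
- env.camera_model(name): a dict with "camera_matrix" (3x3 intrinsics, pixels), "camera_from_world" (4x4, takes a point from world to camera coordinates); the wrist camera has in their place "T_tool_cam" (4x4, takes a point from camera to tool coordinates, whose origin is the TCP and whose axes are the tool frame's). Camera axes: x right, y down, z forward; pixel columns grow to the right and rows downward; lengths in m; the calibration is good to about 2 mm. A picture is of the moment at which its call begins: read the wrist's pose just before it. camera_model takes no time and is no camera call.
- env.hand_in(): hands the job in, once; it reports no verdict.
The state is a dict: "clock": time; "joint_pos": joint angles; "qvel": joint speeds; "tau": joint torques, N m; "tcp_pos": TCP position; "orientation": TCP orientation; "wrist_force": force on the tool from outside, world axes, zero at the start; "ft_torque": the same for the moment, N m; "finger_gap": finger opening in m.
Only numpy, scipy, OpenCV 4.12 (cv2) and the standard library are available. Lean on these libraries where they do the work, as an engineer would, in place of code of your own. Each camera call takes 0.05 s, during which the arm holds its last target.

TASK

A steel ball has come loose inside one of the three sealed parts cases: lift them one at a time, shaking or rocking each lengthwise, several times back and forth, until you have shaken the one that rattles. Finish while still holding that rattling case in the gripper, level, lid up and still, about 20 cm above the middle of the rubber handover mat at the far side of the bench. The two quiet cases must be left lying flat on the bench, lid up, and the tape, can, wrench and wood block must be left alone.

Things in the scene. Friction and masses are not known exactly. Their poses are not given: they have to be found in the camera images.
- case_a_center (a point): Left-hand (+y) sealed aluminium case, all three alike: box 160 long (x axis) x 56 wide (y) x 54 mm tall, smooth sides, flat lid, 0.25-0.45 kg; point at its centre, 27 mm above the underside, z up. Contents packed tight, but one of the three also holds a loose steel ball (34 mm, 0.16 kg) that rolls freely 59 mm either way lengthwise and knocks on the ends. Weight alone does not tell.
- case_b_center (a point): Middle sealed aluminium case, all three alike: box 160 long (x axis) x 56 wide (y) x 54 mm tall, smooth sides, flat lid, 0.25-0.45 kg; point at its centre, 27 mm above the underside, z up. Contents packed tight, but one of the three also holds a loose steel ball (34 mm, 0.16 kg) that rolls freely 59 mm either way lengthwise and knocks on the ends. Weight alone does not tell.
- case_c_center (a point): Right-hand (-y) sealed aluminium case, all three alike: box 160 long (x axis) x 56 wide (y) x 54 mm tall, smooth sides, flat lid, 0.25-0.45 kg; point at its centre, 27 mm above the underside, z up. Contents packed tight, but one of the three also holds a loose steel ball (34 mm, 0.16 kg) that rolls freely 59 mm either way lengthwise and knocks on the ends. Weight alone does not tell.
- mat_top (a point): Centre of the upper face of the dark rubber handover mat at the far side of the bench: 120 mm deep (x) by 180 mm (y), 4 mm thick, fixed. Its position and yaw vary.
- tape: roll of paper tape lying flat, 96 mm across, 25 mm high; bystander; origin at its underside
- can: closed steel can standing, 66 mm across, 110 mm high; bystander; origin at its underside
- wrench: wrench 170 mm long lying flat; bystander; origin at its underside
- block: wood block 90 x 60 x 40 mm; bystander; origin at its underside
Mind the look-alikes: they are no part of the job. What is shaped like the part that bears case_a_center but green, purple or yellow is not meant.

How it is judged:
On the way, in this order (a step that is already met when the one before it is completed fails the run):
1. the rattling case, off the bench, is shaken so that its ball runs to an end (((distance between ball and case_a_center below 0.08 m and height (world z) of case_a_center above 0.045 m and (x of ball in the frame of case_a above 0.035 m or x of ball in the frame of case_a below -0.035 m)) or (distance between ball and case_b_center below 0.08 m and height (world z) of case_b_center above 0.045 m and (x of ball in the frame of case_b above 0.035 m or x of ball in the frame of case_b below -0.035 m)) or (distance between ball and case_c_center below 0.08 m and height (world z) of case_c_center above 0.045 m and (x of ball in the frame of case_c above 0.035 m or x of ball in the frame of case_c below -0.035 m)))).
2. the ball rolls back across the middle (((distance between ball and case_a_center below 0.08 m and height (world z) of case_a_center above 0.045 m and x of ball in the frame of case_a between -0.015 and 0.015 m) or (distance between ball and case_b_center below 0.08 m and height (world z) of case_b_center above 0.045 m and x of ball in the frame of case_b between -0.015 and 0.015 m) or (distance between ball and case_c_center below 0.08 m and height (world z) of case_c_center above 0.045 m and x of ball in the frame of case_c between -0.015 and 0.015 m))).
3. and knocks at an end again (((distance between ball and case_a_center below 0.08 m and height (world z) of case_a_center above 0.045 m and (x of ball in the frame of case_a above 0.035 m or x of ball in the frame of case_a below -0.035 m)) or (distance between ball and case_b_center below 0.08 m and height (world z) of case_b_center above 0.045 m and (x of ball in the frame of case_b above 0.035 m or x of ball in the frame of case_b below -0.035 m)) or (distance between ball and case_c_center below 0.08 m and height (world z) of case_c_center above 0.045 m and (x of ball in the frame of case_c above 0.035 m or x of ball in the frame of case_c below -0.035 m)))).
At the end, for the whole second after the job is handed in: The case with the loose ball is gripped, its centre 140 to 300 mm above the bench and within 60 mm of the mat's middle seen from above, level to 0.2 rad and still (below 0.05 m/s); the other two lie flat on the bench, lid up (tilt under 0.15 rad), at rest (((distance between ball and case_a_center below 0.08 m and horizontal distance between case_a_center and mat_top below 0.06 m and height (world z) of case_a_center between 0.14 and 0.3 m and angle between case_a_center's own z axis and vertical below 0.2 rad and linear speed of case_a below 0.05 m/s and contact force between case_a and the fingers above 2 N and height (world z) of case_b_center between 0.015 and 0.035 m and angle between each of case_b_center, case_c_center's own z axis and vertical below 0.15 rad and linear speed of each of case_b, case_c below 0.02 m/s and height (world z) of case_c_center between 0.015 and 0.035 m) or (distance between ball and case_b_center below 0.08 m and horizontal distance between case_b_center and mat_top below 0.06 m and height (world z) of case_b_center between 0.14 and 0.3 m and angle between case_b_center's own z axis and vertical below 0.2 rad and linear speed of case_b below 0.05 m/s and contact force between case_b and the fingers above 2 N and height (world z) of case_a_center between 0.015 and 0.035 m and angle between each of case_a_center, case_c_center's own z axis and vertical below 0.15 rad and linear speed of each of case_a, case_c below 0.02 m/s and height (world z) of case_c_center between 0.015 and 0.035 m) or (distance between ball and case_c_center below 0.08 m and horizontal distance between case_c_center and mat_top below 0.06 m and height (world z) of case_c_center between 0.14 and 0.3 m and angle between case_c_center's own z axis and vertical below 0.2 rad and linear speed of case_c below 0.05 m/s and contact force between case_c and the fingers above 2 N and height (world z) of case_a_center between 0.015 and 0.035 m and angle between each of case_a_center, case_b_center's own z axis and vertical below 0.15 rad and linear speed of each of case_a, case_b below 0.02 m/s and height (world z) of case_b_center between 0.015 and 0.035 m))); the arm keeps its last pose, push and grip.
It fails at once if the tape is moved more than 30 mm (distance of tape from where it was at the start of the episode above 0.03 m).
It fails at once if the can is moved more than 30 mm (distance of can from where it was at the start of the episode above 0.03 m).
It fails at once if the wrench is moved more than 30 mm (distance of wrench from where it was at the start of the episode above 0.03 m).
It fails at once if the block is moved more than 30 mm (distance of block from where it was at the start of the episode above 0.03 m).
It also fails if it takes over 72 s, if anything falls off the work surface, if the arm or the gripper's body presses on something with over 40 N, if the wrist force passes 120 N, or if a joint passes its speed limit or range.

## Working session

There is one attempt and no reset: what is moved stays moved. The work goes in short steps, Python scripts to look and compute and a tool call to move; the robot and the scene stay as the last step left them, time stands still between calls to the robot, and variables do not carry over. Pictures are saved under pics/ and viewed, and the job is handed in when it is done.

Besides the shell and the picture viewer there is one more tool, called after ">>>" in YAML: its name, and indented under it one key for each argument. drive_tool: Moves the arm, as the interface text tells. Its arguments: {"type":"object","properties":{"plan":{"type":"array","items":{"type":"array","items":{"type":"array","items":{"type":"number"}}}},"squeeze":{"type":"number"}},"required":["plan"]}

```bash
ls; mkdir -p pics
python3 - <<'E'
from workcell import env
import cv2
s=env.get_state();print(s)
for n in ("scene","top"):
    cv2.imwrite(f"pics/{n}0.png",cv2.cvtColor(env.read_camera(n),cv2.COLOR_RGB2BGR))
    print(n,env.camera_model(n))
print(env.camera_model("wrist"))
E
```

```text
pics
{'clock': 0.0, 'joint_pos': array([ 1.02341519e+00,  3.13980381e-01,  4.49879355e-02,  1.30361606e+00,
       -2.90000436e-05,  1.43118123e+00]), 'qvel': array([-0.00084588,  0.0005299 ,  0.00077728,  0.00030629, -0.00089962,
        0.00085513]), 'tau': array([ 1.48766694e-04, -4.80624783e+01,  2.98534513e+01,  1.92823517e-02,
       -2.02957240e-04,  8.97252363e-06]), 'tcp_pos': array([0.22775676, 0.52736772, 0.20942397]), 'orientation': array([ 0.69225461,  0.14256355,  0.69266685, -0.143777  ]), 'wrist_force': array([-0.25339047,  0.69269766, -0.70500248]), 'ft_torque': array([0.03150794, 0.00182363, 0.00344996]), 'finger_gap': 0.08508496097518628}
scene {'camera_matrix': array([[368.20106799,   0.        , 321.91897305],
       [  0.        , 368.20106799, 200.02262987],
       [  0.        ,   0.        ,   1.        ]]), 'camera_from_world': array([[ 0.04622102,  0.99892794, -0.00256675, -0.09736807],
       [ 0.66525544, -0.03269838, -0.74589946, -0.27419027],
       [-0.74518374,  0.03276869, -0.6660536 ,  1.80735472],
       [ 0.        ,  0.        ,  0.        ,  1. 
[... 380 characters left out ...]
       [ 7.06177785e-02,  1.54554745e-03, -9.97502251e-01,
         1.09108952e+00],
       [ 0.00000000e+00,  0.00000000e+00,  0.00000000e+00,
         1.00000000e+00]])}
{'camera_matrix': array([[297.66519337,   0.        , 319.53718376],
       [  0.        , 297.66519337, 202.04059112],
       [  0.        ,   0.        ,   1.        ]]), 'T_tool_cam': array([[-5.29474008e-04, -2.93195393e-01,  9.56052395e-01,
        -1.62946865e-01],
       [ 9.99999727e-01, -6.47781797e-04,  3.55155457e-04,
         1.18437788e-03],
       [ 5.15183394e-04,  9.56052322e-01,  2.93195656e-01,
        -7.46157533e-02],
       [ 0.00000000e+00,  0.00000000e+00,  0.00000000e+00,
         1.00000000e+00]])}
```

View pics/top0.png

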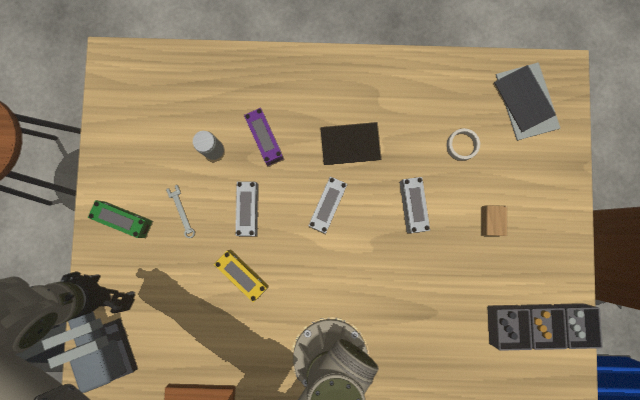

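View pics/scene0.png

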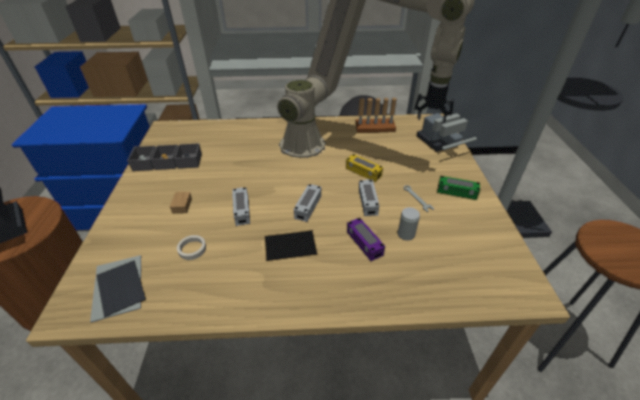

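Candidates in the top view: silver A (247,209), silver B (327,206), silver C (415,206). The look-alikes are green (120,219), purple (264,137) and yellow (241,275), and I exclude those by colour. The mat is the black rectangle at (351,143); the dark pad at (525,100) lies on a grey sheet and is not the mat. Next, a close crop.

Run:
```python
import cv2
i=cv2.imread("pics/top0.png")
cv2.imwrite("pics/crop_ab.png",cv2.resize(i[170:245,225:355],None,fx=6,fy=6,interpolation=cv2.INTER_CUBIC))
cv2.imwrite("pics/crop_cm.png",cv2.resize(i[115:240,310:440],None,fx=4.8,fy=4.8,interpolation=cv2.INTER_CUBIC))
```

```text
(no output)
```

View pics/crop_ab.png

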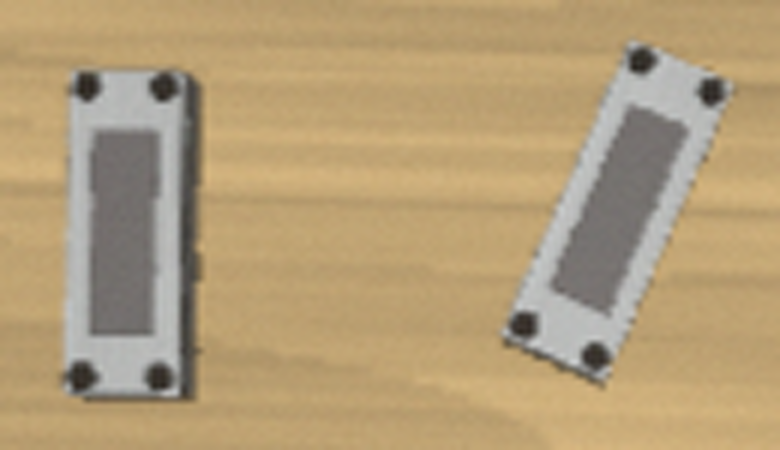

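View pics/crop_cm.png

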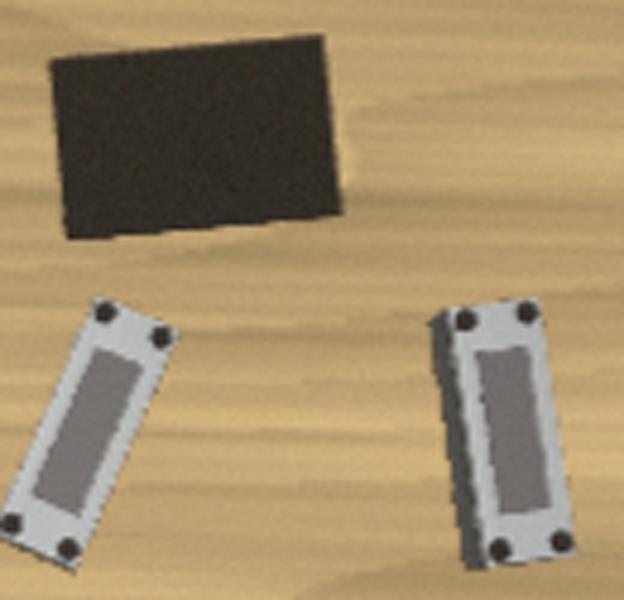

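```bash
cat > h.py <<'E'
import numpy as np
from workcell import env
from scipy.spatial.transform import Rotation as R
def back(name,uv,z,T=None):
    m=env.camera_model(name);K=np.array(m["camera_matrix"])
    M=np.array(m["camera_from_world"]) if T is None else np.linalg.inv(T)
    Rm,t=M[:3,:3],M[:3,3];o=-Rm.T@t
    uv=np.atleast_2d(uv).astype(float)
    d=(np.linalg.inv(K)@np.c_[uv,np.ones(len(uv))].T).T@Rm
    return o+d*((z-o[2])/d[:,2])[:,None]
def tool():
    s=env.get_state();q=s["orientation"];T=np.eye(4)
    T[:3,:3]=R.from_quat([q[1],q[2],q[3],q[0]]).as_matrix();T[:3,3]=s["tcp_pos"];return T,s
def rel(p,yaw=None,axis=None):
    """tool shift (cm) in tool axes + turn to a straight-down tool with jaw y along world dir angle yaw"""
    T,s=tool();d=T[:3,:3].T@(np.array(p)-T[:3,3])*100
    x=np.array([0,0,-1.]);best=None
    for k in (0,np.pi):
        y=np.array([np.cos(yaw+k),np.sin(yaw+k),0]);G=np.c_[x,y,np.cross(x,y)]
        w=np.degrees(R.from_matrix(T[:3,:3].T@G).as_rotvec())
        if best is None or np.linalg.norm(w)<np.linalg.norm(best): best=w
    print("shift",d.round(2),"turn",best.round(2));return d,best
E
python3 - <<'E'
from h import *
c={}
c['A']=(np.array([(72,72),(183,72),(180,396),(67,393)])+.5)/6-.5+[225,170]
c['B']=(np.array([(630,42),(731,88),(606,382),(503,338)])+.5)/6-.5+[225,170]
c['C']=(np.array([(445,313),(540,298),(576,553),(485,567)])+.5)/4.8-.5+[310,115]
c['mat']=(np.array([(51,60),(323,36),(342,213),(68,239)])+.5)/4.8-.5+[310,115]
for k,v in c.items():
    P=back("top",v,.004 if k=='mat' else .054)[:,:2]
    l=(P[0]+P[1]-P[2]-P[3])/2; w=(P[0]+P[3]-P[1]-P[2])/2
    print(k,P.mean(0).round(4),"len",np.linalg.norm(l).round(4),np.linalg.norm(w).round(4),"yaw",np.degrees(np.arctan2(l[1],l[0])).round(2), np.degrees(np.arctan2(w[1],w[0])).round(2))
for k,v in dict(tape=((463,144),0),can=((204,139),.11),wr=((180,211),0),purple=((264,137),.05),block=((495,221),.04)).items(): print(k,back("top",v[0],v[1]).round(3))
T,s=tool();print(T.round(3))
E
```

```text
A [0.4344 0.2595] len 0.1581 0.0548 yaw 1.67 90.86
B [0.4513 0.0189] len 0.1576 0.0546 yaw -21.58 67.72
C [ 0.4594 -0.2414] len 0.1576 0.0578 yaw 8.97 100.48
mat [ 0.6499 -0.0492] len 0.1177 0.178 yaw 6.91 96.93
tape [[ 0.658 -0.401  0.   ]]
can [[0.624 0.374 0.11 ]]
wr [[0.424 0.471 0.   ]]
purple [[0.65  0.214 0.05 ]]
block [[ 0.418 -0.48   0.04 ]]
[[-0.001  0.397  0.918  0.228]
 [-0.001  0.918 -0.397  0.527]
 [-1.    -0.002 -0.     0.209]
 [ 0.     0.     0.     1.   ]]
```

```bash
cat >> h.py <<'E'
def rows(p,yaw,n,tmax=7.0):
    """n equal rows from the measured pose to target: prints tool-axis shifts (cm) and turns (deg)"""
    T,s=tool();C=T.copy();x=np.array([0,0,-1.]);best=None
    for k in (0,np.pi):
        y=np.array([np.cos(yaw+k),np.sin(yaw+k),0]);G=np.c_[x,y,np.cross(x,y)]
        w=R.from_matrix(T[:3,:3].T@G).as_rotvec()
        if best is None or np.linalg.norm(w)<np.linalg.norm(best): best=w
    dp=(np.array(p)-T[:3,3])/n
    for i in range(n):
        sh=C[:3,:3].T@dp*100
        print((sh).round(2).tolist(),np.degrees(best/n).round(2).tolist(),"mm",round(np.linalg.norm(dp)*1000,1))
        C[:3,:3]=C[:3,:3]@R.from_rotvec(best/n).as_matrix()
def st():
    T,s=tool()
    print("t",round(float(s["clock"]),2),"tcp",s["tcp_pos"].round(4),"F",s["wrist_force"].round(2),"M",s["ft_torque"].round(3),"gap",round(s["finger_gap"],4),"y ang",np.degrees(np.arctan2(T[1,1],T[0,1])).round(2),"tilt",T[2,:3].round(3))
E
python3 - <<'E'
from h import *
rows([.4344,.2595,.12],np.radians(91.3),10)
E
```

```text
[0.9, -1.64, 2.96] [-2.47, -0.0, 0.01] mm 35.0
[0.9, -1.76, 2.89] [-2.47, -0.0, 0.01] mm 35.0
[0.9, -1.89, 2.81] [-2.47, -0.0, 0.01] mm 35.0
[0.9, -2.01, 2.72] [-2.47, -0.0, 0.01] mm 35.0
[0.9, -2.12, 2.63] [-2.47, -0.0, 0.01] mm 35.0
[0.9, -2.23, 2.54] [-2.47, -0.0, 0.01] mm 35.0
[0.9, -2.34, 2.44] [-2.47, -0.0, 0.01] mm 35.0
[0.9, -2.44, 2.34] [-2.47, -0.0, 0.01] mm 35.0
[0.9, -2.54, 2.23] [-2.47, -0.0, 0.01] mm 35.0
[0.9, -2.64, 2.12] [-2.47, -0.0, 0.01] mm 35.0
```

>>> drive_tool:
  plan:
    - [[0.9,-1.6,3.0,-2.5,0,0,1],[0.9,-1.8,2.9,-2.5,0,0,1],[0.9,-1.9,2.8,-2.5,0,0,1],[0.9,-2.0,2.7,-2.5,0,0,1],[0.9,-2.1,2.6,-2.5,0,0,1]]
  squeeze: 60

```text
clock: 0.52
tcp_pos: [0.3318, 0.3928, 0.1645]
orientation: [0.704, 0.066, 0.704, -0.066]
wrist_force: [0.4, -0.4, -0.4]
finger_gap: 0.0854
```

>>> drive_tool:
  plan:
    - [[0.9,-2.2,2.5,-2.5,0,0,1],[0.9,-2.3,2.4,-2.5,0,0,1],[0.9,-2.4,2.3,-2.5,0,0,1],[0.9,-2.5,2.2,-2.5,0,0,1],[0.9,-2.6,2.1,-2.5,0,0,1]]

```text
clock: 0.93
tcp_pos: [0.4342, 0.2613, 0.1196]
orientation: [0.707, -0.011, 0.707, 0.011]
wrist_force: [-0.2, 0.9, -1.0]
finger_gap: 0.0853
```

Run:
```python
from h import *
import cv2
st()
cv2.imwrite("pics/w1.png",cv2.cvtColor(env.read_camera("wrist"),cv2.COLOR_RGB2BGR))
st()
rows([.4344,.2595,.012],np.radians(91.3),5)
```

```text
t 0.93 tcp [0.4342 0.2613 0.1196] F [-0.16  0.92 -0.96] M [ 0.004 -0.071 -0.029] gap 0.0853 y ang 91.76 tilt [-1.    -0.    -0.001]
t 0.98 tcp [0.4372 0.2571 0.1179] F [ 2.99 -2.98 -1.73] M [-0.165 -0.176 -0.004] gap 0.0851 y ang 91.61 tilt [-1.    -0.004  0.   ]
[2.12, 0.06, -0.06] [0.06, 0.0, 0.04] mm 21.2
[2.12, 0.06, -0.06] [0.06, 0.0, 0.04] mm 21.2
[2.12, 0.05, -0.06] [0.06, 0.0, 0.04] mm 21.2
[2.12, 0.05, -0.06] [0.06, 0.0, 0.04] mm 21.2
[2.12, 0.05, -0.06] [0.06, 0.0, 0.04] mm 21.2
```

View pics/w1.png

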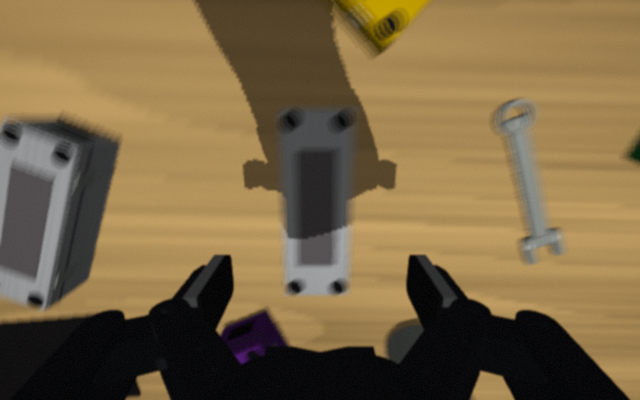

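The picture shows silver case A centred at (317,203), upright between the fingers. I back-project it to check.

Run:
```python
from h import *
T,s=tool();m=env.camera_model("wrist")
# pose near time of picture: between the two readings; use latest
P=back("wrist",[(277,107),(355,107),(350,293),(284,293)],.054,T@np.array(m["T_tool_cam"]))
print(P.round(4),P.mean(0).round(4))
T[:3,3]=[.4342,.2613,.1196]
print(back("wrist",[(277,107),(355,107),(350,293),(284,293)],.054,T@np.array(m["T_tool_cam"])).mean(0).round(4))
```

```text
[[0.3614 0.2249 0.054 ]
 [0.3598 0.2815 0.054 ]
 [0.5156 0.2869 0.054 ]
 [0.5173 0.2288 0.054 ]] [0.4385 0.2555 0.054 ]
[0.4361 0.2597 0.054 ]
```

>>> drive_tool:
  plan:
    - [[1,0,0,0,0,0,1],[2.5,0,0,0,0,0,1],[3,0,0,0,0,0,1],[2.5,0,0,0,0,0,1],[1,0,0,0,0,0,1]]

```text
clock: 1.4
tcp_pos: [0.4304, 0.2626, 0.0167]
orientation: [0.705, -0.011, 0.709, 0.01]
wrist_force: [-1.0, 0.2, 0.2]
finger_gap: 0.0854
```

Run:
```python
from h import *
st(); rows([.4344,.2595,.012],np.radians(91.3),1)
```

```text
t 1.4 tcp [0.4304 0.2626 0.0167] F [-0.98  0.24  0.21] M [-0.018 -0.021 -0.01 ] gap 0.0854 y ang 91.67 tilt [-1.    -0.002 -0.006]
[0.47, -0.32, 0.4] [0.37, -0.32, 0.1] mm 6.9
```

>>> drive_tool:
  plan:
    - [[0.4,-0.2,0.2,0,0,0,1],[0,0,0,0,0,0,0],[0,0,0,0,0,0,0],[0,0,0,0,0,0,0],[0,0,0,0,0,0,0]]

```text
clock: 1.82
tcp_pos: [0.4373, 0.2618, 0.0182]
orientation: [0.708, -0.01, 0.706, 0.011]
wrist_force: [-1.0, -0.0, 3.8]
finger_gap: 0.0545
```

>>> drive_tool:
  plan:
    - [[0,0,0,0,0,0,0],[0,0,0,0,0,0,0],[0,0,0,0,0,0,0],[0,0,0,0,0,0,0],[0,0,0,0,0,0,0]]

```text
clock: 2.23
tcp_pos: [0.4373, 0.2618, 0.0182]
orientation: [0.708, -0.009, 0.706, 0.011]
wrist_force: [-1.7, 1.2, 6.6]
finger_gap: 0.0541
```

Run:
```python
from h import *
st()
```

```text
t 2.23 tcp [0.4373 0.2618 0.0182] F [-1.67  1.2   6.6 ] M [ 0.123  0.211 -0.011] gap 0.0541 y ang 91.65 tilt [-1.     0.002  0.003]
```

>>> drive_tool:
  plan:
    - [[-1,0,0,0,0,0,0],[-2,0,0,0,0,0,0],[-3,0,0,0,0,0,0],[-3,0,0,0,0,0,0],[-2,0,0,0,0,0,0]]
  squeeze: 90

```text
clock: 2.65
tcp_pos: [0.4361, 0.2609, 0.1291]
orientation: [0.708, -0.01, 0.707, 0.01]
wrist_force: [0.9, 0.2, -4.4]
finger_gap: 0.0535
```

>>> drive_tool:
  plan:
    - [[-1,0,0,0,0,0,0],[0,0,0,0,0,0,0],[0,0,0,0,0,0,0],[0,0,0,0,0,0,0],[0,0,0,0,0,0,0]]

```text
clock: 3.07
tcp_pos: [0.4345, 0.2604, 0.1344]
orientation: [0.706, -0.011, 0.708, 0.01]
wrist_force: [-1.1, -0.1, -4.9]
finger_gap: 0.0534
```

Run:
```python
from h import *
import cv2
st()
cv2.imwrite("pics/w2.png",cv2.cvtColor(env.read_camera("wrist"),cv2.COLOR_RGB2BGR))
st()
```

```text
t 3.07 tcp [0.4345 0.2604 0.1344] F [-1.08 -0.09 -4.88] M [ 0.031  0.01  -0.018] gap 0.0534 y ang 91.63 tilt [-1.    -0.001 -0.003]
t 3.12 tcp [0.4346 0.2604 0.1346] F [-0.18  0.45 -4.98] M [-0.066 -0.006 -0.011] gap 0.0534 y ang 91.63 tilt [-1.    -0.001 -0.003]
```

View pics/w2.png

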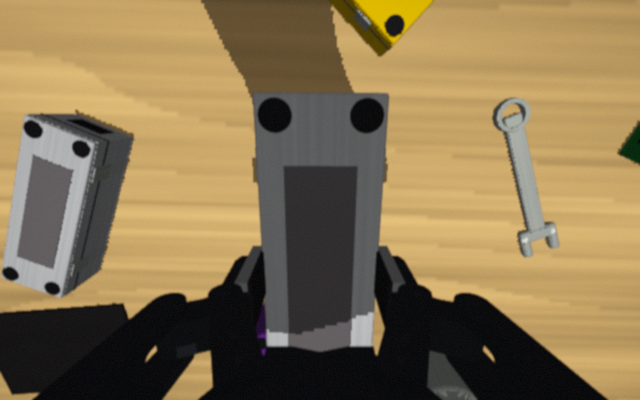

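A is firmly held, lid up at (320,200). Next I rock it about the jaw axis.

>>> drive_tool:
  plan:
    - [[0,0,0,0,3,0,0],[0,0,0,0,5,0,0],[0,0,0,0,5,0,0],[0,0,0,0,4,0,0],[0,0,0,0,3,0,0]]

```text
clock: 3.53
tcp_pos: [0.4365, 0.2608, 0.1349]
orientation: [0.572, -0.012, 0.82, 0.008]
wrist_force: [-0.0, 0.2, -5.2]
finger_gap: 0.0532
```

>>> drive_tool:
  plan:
    - [[0,0,0,0,0,0,0],[0,0,0,0,0,0,0],[0,0,0,0,0,0,0],[0,0,0,0,0,0,0],[0,0,0,0,0,0,0]]

```text
clock: 3.95
tcp_pos: [0.4353, 0.2611, 0.137]
orientation: [0.574, -0.012, 0.819, 0.009]
wrist_force: [-0.4, -1.1, -4.2]
finger_gap: 0.0534
```

Run:
```python
from h import *
st()
for i in range(2):
    env.read_camera("top");st()
```

```text
t 3.95 tcp [0.4353 0.2611 0.137 ] F [-0.44 -1.08 -4.18] M [ 0.061 -0.574  0.044] gap 0.0534 y ang 91.68 tilt [-0.94   0.    -0.341]
t 4.0 tcp [0.4354 0.2611 0.1371] F [ 0.51  0.65 -5.06] M [ 0.041 -0.61   0.001] gap 0.0534 y ang 91.67 tilt [-0.94  0.   -0.34]
t 4.05 tcp [0.4355 0.2611 0.1371] F [ 0.16 -0.68 -5.29] M [ 0.054 -0.54   0.018] gap 0.0535 y ang 91.67 tilt [-0.94  0.   -0.34]
```

>>> drive_tool:
  plan:
    - [[0,0,0,0,-3,0,0],[0,0,0,0,-5,0,0],[0,0,0,0,-5,0,0],[0,0,0,0,-4,0,0],[0,0,0,0,-3,0,0]]

```text
clock: 4.47
tcp_pos: [0.4345, 0.2609, 0.1373]
orientation: [0.708, -0.01, 0.706, 0.011]
wrist_force: [-0.6, -0.5, -4.8]
finger_gap: 0.0529
```

>>> drive_tool:
  plan:
    - [[0,0,0,0,-3,0,0],[0,0,0,0,-5,0,0],[0,0,0,0,-5,0,0],[0,0,0,0,-4,0,0],[0,0,0,0,-3,0,0]]

```text
clock: 4.88
tcp_pos: [0.4334, 0.2604, 0.1363]
orientation: [0.82, -0.008, 0.573, 0.012]
wrist_force: [0.3, 0.7, -4.3]
finger_gap: 0.0533
```

>>> drive_tool:
  plan:
    - [[0,0,0,0,0,0,0],[0,0,0,0,0,0,0],[0,0,0,0,0,0,0],[0,0,0,0,0,0,0],[0,0,0,0,0,0,0]]

```text
clock: 5.3
tcp_pos: [0.437, 0.2611, 0.1367]
orientation: [0.819, -0.008, 0.573, 0.011]
wrist_force: [1.6, 0.7, -4.7]
finger_gap: 0.0534
```

Run:
```python
from h import *
import cv2
st()
for i in range(2):
    env.read_camera("top");st()
cv2.imwrite("pics/w3.png",cv2.cvtColor(env.read_camera("wrist"),cv2.COLOR_RGB2BGR))
```

```text
t 5.3 tcp [0.437  0.2611 0.1367] F [ 1.62  0.65 -4.65] M [-0.041  0.563 -0.006] gap 0.0534 y ang 91.59 tilt [-0.94   0.     0.342]
t 5.35 tcp [0.4369 0.261  0.1365] F [-0.24  0.25 -4.2 ] M [-0.023  0.608 -0.003] gap 0.0536 y ang 91.59 tilt [-0.94   0.     0.342]
t 5.4 tcp [0.4367 0.261  0.1364] F [ 0.72  0.93 -4.85] M [-0.046  0.587 -0.041] gap 0.0534 y ang 91.6 tilt [-0.94   0.     0.342]
```

View pics/w3.png

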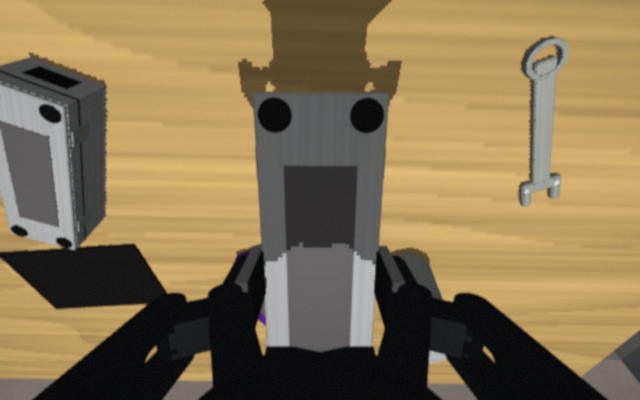

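>>> drive_tool:
  plan:
    - [[0,0,0,0,3,0,0],[0,0,0,0,5,0,0],[0,0,0,0,5,0,0],[0,0,0,0,3,0,0],[0,0,0,0,2,0,0]]

```text
clock: 5.87
tcp_pos: [0.4382, 0.2611, 0.1366]
orientation: [0.719, -0.009, 0.695, 0.01]
wrist_force: [0.9, 0.4, -4.1]
finger_gap: 0.0532
```

>>> drive_tool:
  plan:
    - [[0,0,0,0,0.5,0,0],[0,0,0,0,0,0,0],[0,0,0,0,0,0,0],[0,0,0,0,0,0,0],[0,0,0,0,0,0,0]]

```text
clock: 6.28
tcp_pos: [0.4352, 0.261, 0.1364]
orientation: [0.716, -0.01, 0.698, 0.01]
wrist_force: [0.6, -0.2, -5.7]
finger_gap: 0.0537
```

Run:
```python
from h import *
st()
for i in range(3):
    env.read_camera("top");st()
```

```text
t 6.28 tcp [0.4352 0.261  0.1364] F [ 0.62 -0.21 -5.67] M [-0.044  0.008  0.041] gap 0.0537 y ang 91.67 tilt [-1.     0.     0.027]
t 6.33 tcp [0.4353 0.261  0.1365] F [ 0.33  0.18 -4.68] M [ 0.067 -0.047  0.033] gap 0.0532 y ang 91.67 tilt [-1.     0.     0.027]
t 6.38 tcp [0.4354 0.261  0.1365] F [ 0.4  -0.24 -4.09] M [ 0.028 -0.037  0.089] gap 0.0533 y ang 91.67 tilt [-1.     0.     0.027]
t 6.43 tcp [0.4355 0.261  0.1366] F [ 0.18  0.63 -4.7 ] M [ 0.002 -0.089 -0.008] gap 0.0534 y ang 91.66 tilt [-1.     0.     0.027]
```

>>> drive_tool:
  plan:
    - [[0,0,0,0,3,0,0],[0,0,0,0,5,0,0],[0,0,0,0,5,0,0],[0,0,0,0,4,0,0],[0,0,0,0,3,0,0]]

```text
clock: 6.85
tcp_pos: [0.4371, 0.2611, 0.1363]
orientation: [0.584, -0.011, 0.812, 0.008]
wrist_force: [0.6, -0.1, -5.1]
finger_gap: 0.0531
```

>>> drive_tool:
  plan:
    - [[0,0,0,0,0,0,0],[0,0,0,0,0,0,0],[0,0,0,0,0,0,0],[0,0,0,0,-3,0,0],[0,0,0,0,-5,0,0]]

```text
clock: 7.27
tcp_pos: [0.4368, 0.2608, 0.1356]
orientation: [0.64, -0.011, 0.768, 0.009]
wrist_force: [-0.6, -0.5, -3.4]
finger_gap: 0.0533
```

>>> drive_tool:
  plan:
    - [[0,0,0,0,-5,0,0],[0,0,0,0,-3.5,0,0],[0,0,0,0,-2.5,0,0],[0,0,0,0,0,0,0],[0,0,0,0,0,0,0]]

```text
clock: 7.68
tcp_pos: [0.4342, 0.2611, 0.1375]
orientation: [0.71, -0.01, 0.704, 0.011]
wrist_force: [-0.5, -0.2, -4.9]
finger_gap: 0.0537
```

>>> drive_tool:
  plan:
    - [[0,0,0,0,0,0,0],[0,0,0,0,0,0,0],[0,0,0,0,0,0,0],[0,0,0,0,0,0,0],[0,0,0,0,0,0,0]]

```text
clock: 8.1
tcp_pos: [0.4362, 0.2608, 0.1358]
orientation: [0.71, -0.01, 0.704, 0.01]
wrist_force: [-0.0, -0.8, -4.6]
finger_gap: 0.0535
```

Run:
```python
from h import *
st()
for i in range(3):
    env.read_camera("top");st()
```

```text
t 8.1 tcp [0.4362 0.2608 0.1358] F [-0.03 -0.79 -4.61] M [-0.04   0.081  0.008] gap 0.0535 y ang 91.61 tilt [-1.    -0.     0.008]
t 8.15 tcp [0.4361 0.2608 0.1359] F [-0.21  0.23 -4.48] M [ 0.019  0.091 -0.023] gap 0.0533 y ang 91.61 tilt [-1.    -0.     0.008]
t 8.2 tcp [0.4361 0.2609 0.1359] F [ 0.2  -0.34 -4.1 ] M [0.011 0.101 0.01 ] gap 0.0534 y ang 91.62 tilt [-1.    -0.     0.008]
t 8.25 tcp [0.436  0.2608 0.136 ] F [ 0.76  1.03 -5.72] M [-0.019  0.084  0.015] gap 0.0535 y ang 91.62 tilt [-1.    -0.     0.008]
```

The level torque My depends on which way A was last tilted: about −0.04 (−0.09 after tilt correction) after one way, and +0.09 after the other. A ball at ±59 mm gives ±0.093 Nm. I'll rock once more to confirm.

>>> drive_tool:
  plan:
    - [[0,0,0,0,-3,0,0],[0,0,0,0,-5,0,0],[0,0,0,0,-5,0,0],[0,0,0,0,-4,0,0],[0,0,0,0,-3,0,0]]

```text
clock: 8.67
tcp_pos: [0.4345, 0.2606, 0.136]
orientation: [0.822, -0.008, 0.569, 0.012]
wrist_force: [-0.2, -0.4, -5.0]
finger_gap: 0.0532
```

>>> drive_tool:
  plan:
    - [[0,0,0,0,0,0,0],[0,0,0,0,0,0,0],[0,0,0,0,0,0,0],[0,0,0,0,3,0,0],[0,0,0,0,5,0,0]]

```text
clock: 9.08
tcp_pos: [0.4346, 0.2609, 0.1363]
orientation: [0.779, -0.009, 0.627, 0.012]
wrist_force: [-0.2, -0.2, -5.3]
finger_gap: 0.0534
```

>>> drive_tool:
  plan:
    - [[0,0,0,0,5,0,0],[0,0,0,0,4,0,0],[0,0,0,0,2.5,0,0],[0,0,0,0,0,0,0],[0,0,0,0,0,0,0]]

```text
clock: 9.5
tcp_pos: [0.4381, 0.2609, 0.136]
orientation: [0.714, -0.009, 0.701, 0.01]
wrist_force: [-0.4, 0.5, -4.6]
finger_gap: 0.0532
```

>>> drive_tool:
  plan:
    - [[0,0,0,0,0,0,0],[0,0,0,0,0,0,0],[0,0,0,0,0,0,0],[0,0,0,0,0,0,0],[0,0,0,0,0,0,0]]

```text
clock: 9.92
tcp_pos: [0.4355, 0.2611, 0.1366]
orientation: [0.713, -0.01, 0.701, 0.01]
wrist_force: [-0.3, -0.3, -4.5]
finger_gap: 0.0533
```

Run:
```python
from h import *
st()
for i in range(3):
    env.read_camera("top");st()
```

```text
t 9.92 tcp [0.4355 0.2611 0.1366] F [-0.25 -0.33 -4.53] M [ 0.029 -0.073 -0.038] gap 0.0533 y ang 91.67 tilt [-1.     0.     0.018]
t 9.97 tcp [0.4356 0.2611 0.1366] F [ 0.71 -0.57 -4.16] M [-0.011 -0.122 -0.005] gap 0.0537 y ang 91.66 tilt [-1.     0.     0.018]
t 10.02 tcp [0.4356 0.2611 0.1366] F [ 0.15  0.12 -4.7 ] M [-0.006 -0.068 -0.004] gap 0.0533 y ang 91.66 tilt [-1.     0.     0.018]
t 10.07 tcp [0.4357 0.261  0.1365] F [ 0.47  1.06 -5.51] M [-0.049 -0.076 -0.04 ] gap 0.0533 y ang 91.65 tilt [-1.     0.     0.018]
```

>>> drive_tool:
  plan:
    - [[0,0,0,0,3,0,0],[0,0,0,0,5,0,0],[0,0,0,0,5,0,0],[0,0,0,0,4,0,0],[0,0,0,0,3,0,0]]

```text
clock: 10.48
tcp_pos: [0.4372, 0.2611, 0.1361]
orientation: [0.58, -0.011, 0.814, 0.008]
wrist_force: [0.6, 0.8, -4.8]
finger_gap: 0.0533
```

>>> drive_tool:
  plan:
    - [[0,0,0,0,0,0,0],[0,0,0,0,0,0,0],[0,0,0,0,0,0,0],[0,0,0,0,-3,0,0],[0,0,0,0,-5,0,0]]

```text
clock: 10.9
tcp_pos: [0.4367, 0.2608, 0.1355]
orientation: [0.637, -0.011, 0.771, 0.009]
wrist_force: [-0.5, 0.4, -4.2]
finger_gap: 0.0532
```

>>> drive_tool:
  plan:
    - [[0,0,0,0,-5,0,0],[0,0,0,0,-4,0,0],[0,0,0,0,-2.5,0,0],[0,0,0,0,0,0,0],[0,0,0,0,0,0,0]]

```text
clock: 11.32
tcp_pos: [0.4342, 0.2611, 0.1375]
orientation: [0.71, -0.01, 0.704, 0.011]
wrist_force: [0.2, -0.0, -4.2]
finger_gap: 0.0538
```

>>> drive_tool:
  plan:
    - [[0,0,0,0,0,0,0],[0,0,0,0,0,0,0],[0,0,0,0,0,0,0],[0,0,0,0,0,0,0],[0,0,0,0,0,0,0]]

```text
clock: 11.73
tcp_pos: [0.4362, 0.2608, 0.1359]
orientation: [0.71, -0.01, 0.704, 0.01]
wrist_force: [-0.6, -1.0, -5.1]
finger_gap: 0.0534
```

Run:
```python
from h import *
st()
for i in range(3):
    env.read_camera("top");st()
rows([.6499,-.0492,.215],np.radians(96),14)
```

```text
t 11.73 tcp [0.4362 0.2608 0.1359] F [-0.6  -0.97 -5.07] M [ 0.039  0.12  -0.043] gap 0.0534 y ang 91.6 tilt [-1.    -0.     0.008]
t 11.78 tcp [0.4362 0.2608 0.1359] F [-0.31  0.56 -4.42] M [-0.045  0.115  0.023] gap 0.0533 y ang 91.61 tilt [-1.    -0.     0.008]
t 11.83 tcp [0.4361 0.2608 0.1359] F [ 0.37 -0.11 -4.66] M [-0.02   0.073  0.004] gap 0.0533 y ang 91.61 tilt [-1.    -0.     0.008]
t 11.88 tcp [0.436  0.2609 0.136 ] F [-0.21  0.45 -4.98] M [-0.041  0.059 -0.001] gap 0.0534 y ang 91.62 tilt [-1.    -0.     0.008]
[-0.55, -2.26, 1.47] [-0.31, 0.03, 0.0] mm 27.5
[-0.55, -2.27, 1.46] [-0.31, 0.03, 0.0] mm 27.5
[-0.55, -2.27, 1.44] [-0.31, 0.03, 0.0] mm 27.5
[-0.55, -2.28, 1.43] [-0.31, 0.03, 0.0] mm 27.5
[-0.56, -2.29, 1.42] [-0.31, 0.03, 0.0] mm 27.5
[-0.56, -2.3, 1.41] [-0.31, 0.03, 0.0] mm 27.5
[-0.56, -2.3, 1.39] [-0.31, 0.03, 0.0] mm 27.5
[-0.56, -2.31, 1.38] [-0.31, 0.03, 0.0] mm 27.5
[-0.56, -2.32, 1.37] [-0.31, 0.03, 0.0] mm 27.5
[-0.56, -2.33, 1.35] [-0.31, 0.03, 0.0] mm 27.5
[-0.56, -2.33, 1.34] [-0.31, 0.03, 0.0] mm 27.5
[-0.56, -2.34, 1.33] [-0.31, 0.03, 0.0] mm 27.5
[-0.56, -2.35, 1.31] [-0.31, 0.03, 0.0] mm 27.5
[-0.56, -2.36, 1.3] [-0.31, 0.03, 0.0] mm 27.5
```

It repeats: −0.085 then +0.092, with zero before the first tilt. A is the rattling case, so I carry it to the mat.

>>> drive_tool:
  plan:
    - [[-1,-0.7,0.4,0,0,0,0],[-1,-1.5,0.9,0,0,0,0],[-1,-2.2,1.4,0,0,0,0],[-1,-2.5,1.5,0,0,0,0],[-1,-2.5,1.5,0,0,0,0]]

```text
clock: 12.3
tcp_pos: [0.4958, 0.1674, 0.1882]
orientation: [0.71, -0.01, 0.704, 0.01]
wrist_force: [1.0, -0.3, -5.1]
finger_gap: 0.053
```

>>> drive_tool:
  plan:
    - [[-1,-2.5,1.5,0,0,0,0],[-1,-2.5,1.5,0,0,0,0],[-0.5,-2.5,1.5,0,0,0,0],[-0.5,-2.5,1.5,0,0,0,0],[0,-2.5,1.5,0,0,0,0]]

```text
clock: 12.72
tcp_pos: [0.5748, 0.0437, 0.2197]
orientation: [0.711, -0.01, 0.703, 0.01]
wrist_force: [0.5, 0.8, -4.6]
finger_gap: 0.0534
```

>>> drive_tool:
  plan:
    - [[0,-2.5,1.5,0,0,0,0],[0,-2.5,1.5,0,0,0,0],[0,-2.0,1.5,0,0,0,0],[0,-1.2,1.0,0,0,0,0],[0,-0.6,0.5,0,0,0,0]]

```text
clock: 13.13
tcp_pos: [0.6372, -0.0436, 0.2181]
orientation: [0.71, -0.009, 0.704, 0.009]
wrist_force: [-0.2, 0.8, -5.5]
finger_gap: 0.0534
```

>>> drive_tool:
  plan:
    - [[0,0,0,0,0,0,0],[0,0,0,0,0,0,0],[0,0,0,0,0,0,0],[0,0,0,0,0,0,0],[0,0,0,0,0,0,0]]

```text
clock: 13.55
tcp_pos: [0.6353, -0.0394, 0.2183]
orientation: [0.71, -0.01, 0.704, 0.011]
wrist_force: [-0.6, -0.6, -5.3]
finger_gap: 0.0534
```

Run:
```python
from h import *
import cv2
st()
rows([.6499,-.0492,.215],np.radians(92),2)
for n in ("top","wrist","scene"):
    cv2.imwrite(f"pics/{n}4.png",cv2.cvtColor(env.read_camera(n),cv2.COLOR_RGB2BGR))
st()
```

```text
t 13.55 tcp [ 0.6353 -0.0394  0.2183] F [-0.55 -0.57 -5.33] M [-0.003  0.067  0.005] gap 0.0534 y ang 91.72 tilt [-1.     0.     0.009]
[0.17, -0.51, 0.71] [-0.14, 0.25, -0.0] mm 9.0
[0.17, -0.51, 0.71] [-0.14, 0.25, -0.0] mm 9.0
t 13.7 tcp [ 0.6356 -0.0398  0.2183] F [-0.17  0.56 -4.6 ] M [-0.008  0.111 -0.006] gap 0.0534 y ang 91.69 tilt [-1.     0.     0.009]
```

View pics/top4.png

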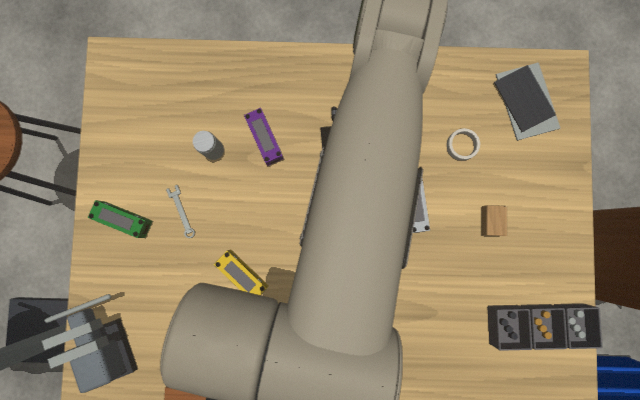

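View pics/scene4.png

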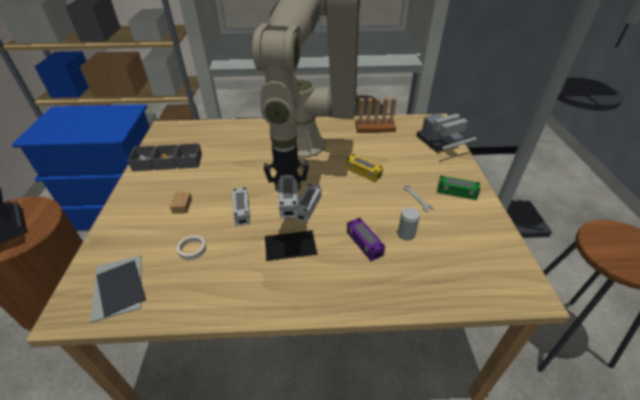

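View pics/wrist4.png

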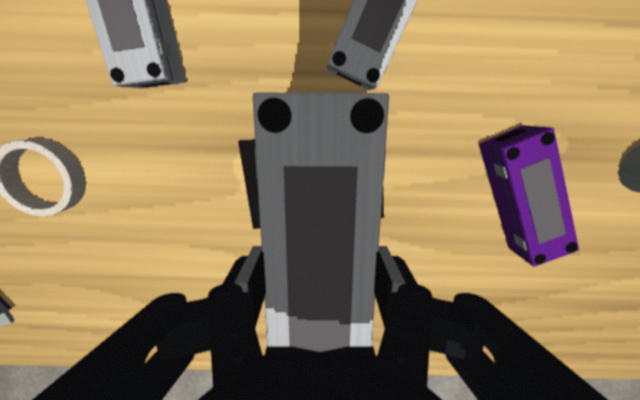

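The wrist view shows A held at (320,200) above the mat, whose edges show at (248,185) and (383,175). B (370,30) and C (125,35) lie untouched, and all bystanders are in place in the top view. I make a final 17 mm correction.

>>> drive_tool:
  plan:
    - [[0,-0.2,0.3,0,0,0,0],[0,-0.3,0.4,0,0,0,0],[0,-0.3,0.4,0,0,0,0],[0,-0.2,0.3,0,0,0,0],[0,0,0,0,0,0,0]]

```text
clock: 14.12
tcp_pos: [0.651, -0.0509, 0.2177]
orientation: [0.71, -0.01, 0.704, 0.01]
wrist_force: [-0.6, 0.9, -4.6]
finger_gap: 0.0535
```

>>> drive_tool:
  plan:
    - [[0,0,0,0,0,0,0],[0,0,0,0,0,0,0],[0,0,0,0,0,0,0],[0,0,0,0,0,0,0],[0,0,0,0,0,0,0]]

```text
clock: 14.53
tcp_pos: [0.65, -0.05, 0.2182]
orientation: [0.71, -0.01, 0.704, 0.01]
wrist_force: [-0.6, 0.6, -4.5]
finger_gap: 0.0532
```

>>> drive_tool:
  plan:
    - [[0,0,0,0,0,0,0],[0,0,0,0,0,0,0],[0,0,0,0,0,0,0],[0,0,0,0,0,0,0],[0,0,0,0,0,0,0]]

```text
clock: 14.95
tcp_pos: [0.6501, -0.0501, 0.2181]
orientation: [0.71, -0.01, 0.704, 0.01]
wrist_force: [0.5, -0.1, -5.5]
finger_gap: 0.0532
```

Run:
```python
from h import *
st(); print(abs(env.get_state()["qvel"]).max())
print(env.hand_in())
```

```text
t 14.95 tcp [ 0.6501 -0.0501  0.2181] F [ 0.55 -0.14 -5.53] M [0.047 0.094 0.008] gap 0.0532 y ang 91.64 tilt [-1.     0.     0.009]
0.001745506132041594
the job is handed in; nothing more can be done
None
```

The rattling case is A, the left-hand one. I handed the job in at about 15 s with A held still and level over the mat; the hand-in gives no verdict.

- **Finding the case:** I lifted A and rocked it ±20° lengthwise several times. Held level, the wrist moment flipped between about −0.085 and +0.09 Nm with the last tilt, twice over. A 0.16 kg ball at ±59 mm should give ±0.093 Nm. The lifted weight, about 0.48 kg, is also more than a quiet case can weigh. I therefore never lifted B or C to compare.
- **Final pose:** the tool was within about 1 mm of my measured mat centre, with the case centre at roughly 0.23 m by estimate, tilted 0.01 rad and nearly motionless. The grip was set to 90 N, with the fingers stopped on the case (reading 53 mm, against its 56 mm width).
- **The rest of the bench:** the last pictures, taken before a final 17 mm correction high above the bench, show B and C lying flat, lid up, and the tape, can, wrench and block where they were. No check failed or disagreed.

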